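Widen the plate rack by one button hole and stand the board in it

TASK

The thick birch chopping board does not fit the tight end slot of the steel plate rack. Squeeze in the spring button on the rack's tube and slide the rack's end half out to the next hole, until the button pops right out through it; do it with feeling and never drag or shove the end half hard against the locked button. Then set the board gently down upright in the widened slot, resting down on both rails and about centred on them, let go, and leave everything else on the shelf as it is.

Things in the scene. Friction and masses are not known exactly. Their poses are not given: they have to be found in the camera images.
- rack: Plate rack of bare square steel tube, fixed. Two rails along its y, 100 mm apart (x = -50 and 50 mm), centres 35 mm up. The fixed half: inner rails 18 mm square, tops 44 mm up, 3 wire hoops (5 mm wire, 105 mm wide in x, tops 107 mm up) at y = -56, -28, 0; a plate parked between the first two (top 160 mm up). Origin: on the shelf, midway between the rails, under the last fixed hoop; z up.
- end_half (a joint): How far the end half is pulled out along the rack's +y, m; 0 = at the hole where the button sits at the start. It is two sleeves (22 mm square tube, 2 mm wall, 145 mm long, tops 46 mm up) that slide stiffly (4 N) over the inner rails, joined by a hoop at the slot and a cross tube 127 mm farther out. It can slide to 75 mm.
- snap (a joint): How far the spring button is pressed in, m: 0 = fully out, 6 mm proud of the sleeve's face, locking it with under 1 mm play; 0.006 = flush; 0.008 = under the wall. Spring 3 N at 0, 6 N flush. 12 mm pin with round dome, held in the inner rail. Squeezed flush, its dome ducks under the wall when the sleeve is pulled with 10 to 18 N. More than 20 N from the sleeve bends it.
- button_tip (a point): Tip of the button's dome, pointing along the rack's +x out of the +x sleeve's +x face, 35 mm above the shelf, 90 mm outward (+y) of the end hoop at the start; it stays at y = 103 mm in the rack's frame. The sleeve's back face lies 28 mm behind the tip when the button is out. 60 mm or more is free on both sides for fingers.
- last_hoop (a point): Middle of the last fixed hoop's plane, at the level of the inner rails' tops (44 mm above the shelf), midway between the rails, axes as the rack's: one side of the end slot.
- end_hoop (a point): The same point on the end half's hoop: other side of the end slot. At the start the hoops are 13 mm apart (8 mm clear between wires). The +x sleeve has three 14 mm round holes in its +x face, the outermost holding the button at the start, the others nearer this hoop; their spacing is not measured, somewhere from 20 to 40 mm. The next hole reaches the button as the end half is pulled out.
- board: Thick birch chopping board with a shallow groove round both faces, standing by itself on its long edge: 160 mm wide (x), 32 mm thick (y), 130 mm high (z), about 0.42 kg. Origin: centre of its underside. In the rack it stands with its thickness along the rack's y.
- dial: Bystander: puzzle dial, 120 mm square white plastic base, 53 mm high with knob; origin at its underside.
- mirror: Bystander: round steel table mirror, 205 mm high, 150 mm disc, on a 110 mm foot; origin at its underside.
- bead_bar: Bystander: orange acrylic bead bar, 180 mm long (y), 45 mm deep, 55 mm high; origin at its underside.
- block_cube: Bystander: birch cube, 40 mm; origin at its underside.
- block_brick: Bystander: birch brick 80 x 40 x 40 mm; origin at its underside.
- block_round: Bystander: upright birch cylinder, 40 mm across, 60 mm high; origin at its underside.
- canister: Bystander: empty glass canister with hinged lid, 100 mm across, 142 mm high; origin at its underside.
Things that resemble listed ones, but are neither listed nor needed, are in the scene too. Of the things like the board, leave any that is black or purple; of the rest the smaller one is meant.

How it is judged:
By the outcome, as a careful person would: the job done as asked, in the order asked, and still so for the second after the job is handed in, with the robot touching nothing.
It also fails if it takes over 61 s, if anything falls off the work surface, if the arm or the gripper's body presses on something with over 40 N, if the wrist force passes 120 N, or if a joint passes its speed limit or range.

ROBOT

A 7-joint arm with a two-finger parallel gripper is mounted at the origin on the work surface. World frame = base frame: x ahead of the robot, y to its left, z up, the work surface at z = 0. Lengths are in m, angles in rad, forces in N, time in s.
With the tool pointing down it reaches from about 0.35 to 0.9 m from the base axis. Payload 19.9 kg.
Tool frame: the origin (TCP) lies between the finger pads; the fingertips stand 19 mm ahead of it and the grasp point (between the pads) is the TCP; z points along the fingers, y is the line along which they close (so a half turn about z gives the same grasp; the last joint's range is limited). The gripper opens to 94 mm and grips with 3 to 60 N. Pads are 16 mm wide; open, the fingers measure 119 mm over their backs; the gripper's body (75 mm by 177 mm) begins 78 mm behind the grasp point.
Start: joints at [-1.202, 0.417, -0.01, 1.614, 0.005, 1.111, -0.053], TCP at [0.25, 0.573, 0.224] pointing down, gripper open.
Joint ranges: [-2.81, 2.81], [-0.39, 2.02], [-1.27, 1.25], [0.06, 2.57], [-1.19, 4.33], [0.19, 2], [-2.82, 2.82]. Speed limits (rad/s): [1.89, 1.89, 2.39, 2.39, 3.01, 3.01, 3.01].

INTERFACE

Orientations are given as a 3x3 rotation matrix whose columns are the frame's x, y, z axes.
In Python, from rig import robot gives the robot as it stands. Calls block until the motion is done:
- robot.move_ptp(position, orientation): joint-space move of the TCP to a pose.
- robot.move_linear(position, velocity=0.15, frame=None, threshold=None): straight line of the TCP; frame=None keeps the orientation; velocity is the mean speed in m/s. With threshold (N) it stops when the force on the tool has changed by that much, and returns True; else False.
- robot.goto_joints(angles): joint-space move.
- robot.gripper_to(opening): finger opening in m; the grip force is fixed at half the most; returns when the fingers have stopped.
- robot.pause(seconds).
- robot.ik(position, orientation): joint angles nearest the present ones, or None.
- robot.get_state(): the state.
- robot.grab_frame(name): name is "scene" or "side" or "wrist"; returns the picture (480x640x3 uint8, red, green, blue); there is no depth.
- robot.camera_info(name): a dict with "fx", "fy", "cx", "cy" (pixels), "rvec" (rotation vector, rad) and "tvec" (3), from world to camera coordinates, as OpenCV has them. Camera axes: x right, y down, z forward; pixel columns grow to the right and rows downward; lengths in m; the calibration is good to about 2 mm. A picture is of the moment at which its call begins: read the wrist's pose just before it. camera_info takes no time and is no camera call; for the wrist camera it gives the pose at the moment of the call.
A pose or a line that the arm cannot do raises robot.PlanningError and nothing moves.
- robot.sign_off(): hands the job in; it is judged then, once.
The state is a dict: "time": time; "qpos": joint angles; "joint_vel": joint speeds; "effort": joint torques, N m; "ee_pos": TCP position; "tool_rot": TCP orientation; "force": force on the tool from outside, world axes, zero at the start; "moment": the same for the moment, N m; "opening": finger opening in m; "grasp_force": force on a finger pad.
Only numpy, scipy, OpenCV 4.12 (cv2) and the standard library are available. Lean on these libraries where they do the work, as an engineer would, in place of code of your own. Each camera call takes 0.05 s, during which the arm holds its last target. There are 200 camera calls.

## Working session

There is one attempt and no reset: what is moved stays moved. The work goes in short steps, each a Python script; the robot and the scene stay as the last script left them, time stands still between calls to the robot, and variables do not carry over. Pictures are saved under pics/ and viewed, at most 10 in all, crops included, and the job is handed in when it is done.

```bash
ls; mkdir -p pics; python3 - <<'E'
from rig import robot
import cv2
for n in("scene","side"):
    f=robot.grab_frame(n); cv2.imwrite(f"pics/{n}0.png",f[:,:,::-1]); print(n,robot.camera_info(n))
print(robot.get_state())
E
```

```text
pics
scene {'fx': 510.25111262630844, 'fy': 510.25111262630844, 'cx': 307.9869733853483, 'cy': 236.0906500562673, 'rvec': array([ 2.26293496,  0.94671856, -0.34114054]), 'tvec': array([-0.44749165, -0.20645935,  1.7234882 ])}
side {'fx': 473.55220474153083, 'fy': 473.55220474153083, 'cx': 314.7697344077635, 'cy': 236.99954090141662, 'rvec': array([ 2.09805075,  0.83195595, -0.40134478]), 'tvec': array([-0.45012159, -0.15033159,  1.5052341 ])}
{'time': 0.1, 'qpos': array([-1.20154566,  0.41790191, -0.01030143,  1.61408235,  0.00470788,
        1.11069204, -0.05299503]), 'joint_vel': array([ 0.00047902, -0.00310143,  0.00055974, -0.0019183 ,  0.00037617,
       -0.00114697,  0.00060021]), 'effort': array([ 1.05682811e-03, -8.52585053e+01,  6.40228763e-01, -4.26690495e+01,
       -4.88178874e-02,  1.64162175e-02,  5.14390365e-05]), 'ee_pos': array([0.2494515 , 0.57273196, 0.22390886]), 'tool_rot': array([[-9.16827305e-01,  3.99283832e-01, -3.37917151e-04],
       [ 3.99283965e-01,  9.16826759e-01, -1.00492010e-03],
       [-9.14368607e-05, -1.05626308e-03, -9.99999438e-01]]), 'force': array([-0.70440543,  0.92156606,  0.19766823]), 'moment': array([ 0.04429239,  0.01317348, -0.01954589]), 'grasp_force': 0.0, 'opening': 0.09385909154869462}
```

View pics/scene0.png

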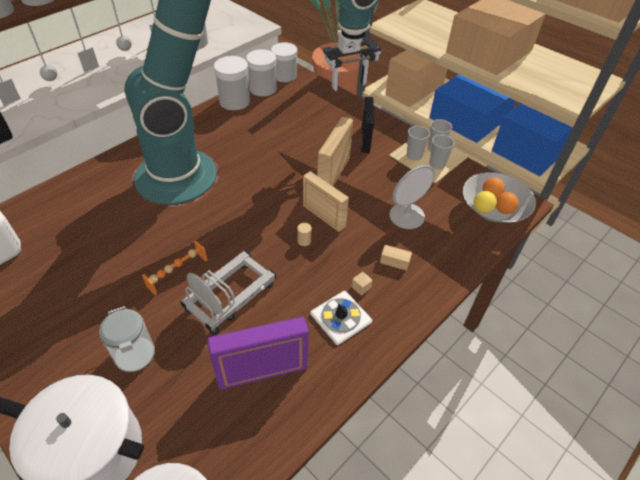

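View pics/side0.png

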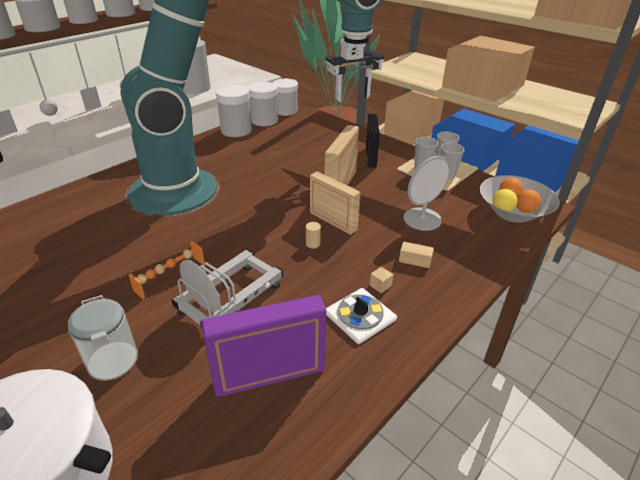

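The scene picture shows two birch boards, at (325,200) and (336,150), a black one at (367,125) and a purple one at (260,350). The rack is around (228,290), with its end half towards (258,268). Next is an enlarged crop with size measurements.

```bash
cat > h.py <<'E'
import numpy as np, cv2
from rig import robot
def cam(n):
    c=robot.camera_info(n); return np.array([[c['fx'],0,c['cx']],[0,c['fy'],c['cy']],[0,0,1.]]),cv2.Rodrigues(c['rvec'])[0],np.array(c['tvec'])
def ray(c,uv):
    K,R,t=c; return -R.T@t, R.T@np.linalg.solve(K,[uv[0],uv[1],1.])
def onz(c,uv,z):
    o,d=ray(c,uv); return o+d*(z-o[2])/d[2]
def proj(c,P):
    K,R,t=c; q=(np.atleast_2d(P)@R.T+t)@K.T; return q[:,:2]/q[:,2:]
def tri(cs,uvs):
    A=np.zeros((3,3));b=np.zeros(3)
    for c,uv in zip(cs,uvs):
        o,d=ray(c,uv); d/=np.linalg.norm(d); M=np.eye(3)-np.outer(d,d); A+=M;b+=M@o
    return np.linalg.solve(A,b)
E
python3 - <<'E'
from h import *
a=cv2.imread('pics/scene0.png'); 
def g(im,x0,y0,w,h,s):
    im=cv2.resize(im[y0:y0+h,x0:x0+w],None,fx=s,fy=s,interpolation=cv2.INTER_CUBIC)
    for x in range(-x0%20,w,20): cv2.putText(im,str(x0+x),(x*s,10),0,.35,(0,255,255)); cv2.line(im,(x*s,12),(x*s,18),(0,255,255))
    for y in range(-y0%20,h,20): cv2.putText(im,str(y0+y),(0,y*s),0,.35,(0,255,255))
    return im
L=g(a,175,240,105,95,4); b=g(a,295,115,90,125,4)
o=np.zeros((500,800,3),np.uint8); o[:L.shape[0],:L.shape[1]]=L; o[:b.shape[0],425:425+b.shape[1]]=b
cv2.imwrite('pics/c1.png',o)
for n in('scene','side'):
    c=cam(n); print(n,-c[1].T@c[2], proj(c,[[.5,0,0],[.6,0,0],[.5,.1,0]]).round())
E
```

```text
scene [ 1.22094212 -0.60079547  1.16688944] [[276. 258.]
 [299. 277.]
 [300. 240.]]
side [ 1.20255983 -0.63442929  0.80142877] [[282. 260.]
 [310. 278.]
 [309. 243.]]
```

View pics/c1.png

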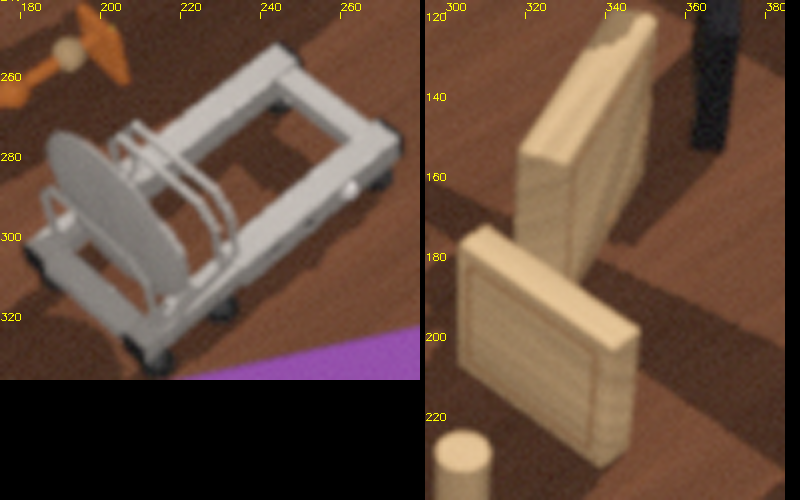

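In the crop, the button is a bright dot at scene pixel (262.5,287) on the +x sleeve, and the end hoop is about (230,290). The candidates are the front birch board at (325,200) and the rear one at (336,150); black (367,125) and purple (260,350) are excluded. I'll compare the two birch sizes.

```bash
python3 - <<'E'
from h import *
c=cam('scene'); np.set_printoptions(precision=4,suppress=True)
T=[onz(c,p,.13) for p in[(303.25,175.75),(310.75,171.25),(348.75,196.25),(341.75,202.5)]]
print('front',np.array(T)); print([np.linalg.norm(T[i]-T[(i+1)%4]) for i in range(4)])
print('bottom corners',onz(c,(303.75,206.25),0),onz(c,(339.5,232),0))
for z in(.13,.16,.19):
    r=[onz(c,p,z) for p in[(318.25,153.75),(331.25,156.25),(352.5,118.75)]]
    print('rear',z,np.array(r),np.linalg.norm(r[1]-r[0]),np.linalg.norm(r[1]-r[2]))
print('rear bot',onz(c,(334,186),0))
print('rack cross corners',onz(c,(243.75,251.25),.046),onz(c,(275,276.25),.046),'button',onz(c,(262.5,287),.035))
print('hoop2 foot',onz(c,(233,304),.046), 'near end corner',onz(c,(212,325),.044),'left', onz(c,(182,301),.044))
E
```

```text
front [[0.4055 0.2058 0.13  ]
 [0.4069 0.2363 0.13  ]
 [0.5602 0.2388 0.13  ]
 [0.5634 0.2054 0.13  ]]
[np.float64(0.030549824974306992), np.float64(0.15328604688168668), np.float64(0.03351905797685036), np.float64(0.15785206525345816)]
bottom corners [0.4075 0.2068 0.    ] [0.5625 0.2079 0.    ]
rear 0.13 [[0.3653 0.3114 0.13  ]
 [0.402  0.332  0.13  ]
 [0.3178 0.5254 0.13  ]] 0.042140604799235204 0.21100140417851074
rear 0.16 [[0.39   0.285  0.16  ]
 [0.4257 0.305  0.16  ]
 [0.3439 0.4928 0.16  ]] 0.040921363774304755 0.20489656611275348
rear 0.19 [[0.4148 0.2586 0.19  ]
 [0.4494 0.278  0.19  ]
 [0.3701 0.4602 0.19  ]] 0.039702122749374055 0.19879172804699582
rear bot [0.4105 0.3449 0.    ]
rack cross corners [ 0.4483 -0.0724  0.046 ] [ 0.5754 -0.0685  0.046 ] button [ 0.5721 -0.1119  0.035 ]
hoop2 foot [ 0.5653 -0.2075  0.046 ] near end corner [ 0.5761 -0.2849  0.044 ] left [ 0.4634 -0.2961  0.044 ]
```

The front board measures 155 x 32 x 130 mm, the rear one about 200 x 40, so the front one at (325,200) is meant. Its centre is near (0.484, 0.222) with yaw about 0. I'll check the purple board's clearance and look at the button with the wrist camera.

```bash
python3 - <<'E'
from h import *
np.set_printoptions(precision=4,suppress=True)
c=cam('scene');s=cam('side')
print('purple bottom',onz(c,(218,385),0),onz(c,(308,367),0), 'top',tri([c,s],[(306,322),(325,300)]))
# button/cross corner two-view guess
R=np.array([[0,1,0],[1,0,0],[0,0,-1.]])
for RR in(R,R*[-1,-1,1]):
    q=robot.ik([.557,-.112,.20],RR); print(q)
q0=robot.get_state()['qpos']
best=min([RR for RR in(R,R*[-1,-1,1]) if robot.ik([.557,-.112,.2],RR) is not None],key=lambda RR:abs(robot.ik([.557,-.112,.2],RR)-q0).max())
print(best)
robot.move_ptp([.557,-.112,.22],best)
st=robot.get_state(); print(st['time'],st['ee_pos'],st['qpos'],robot.camera_info('wrist'))
f=robot.grab_frame('wrist'); cv2.imwrite('pics/w1.png',f[:,:,::-1])
E
```

```text
purple bottom [ 0.6938 -0.3652  0.    ] [ 0.8128 -0.1769  0.    ] top [ 0.7962 -0.1681  0.1805]
[-0.4219  0.4177  0.7264  1.8027 -0.3176  1.0412  0.4247]
[-0.649   0.5604  1.0855  1.8086 -0.5512  1.1147 -2.5122]
[[ 0.  1.  0.]
 [ 1.  0.  0.]
 [ 0.  0. -1.]]
2.75 [ 0.5573 -0.1111  0.2199] [-0.4324  0.3941  0.7347  1.7823 -0.2965  1.0789  0.4077] {'fx': 349.44771011760207, 'fy': 349.44771011760207, 'cx': 320.86746461051524, 'cy': 239.58735551784793, 'rvec': array([-2.9109, -0.0016, -0.0001]), 'tvec': array([-0.5568, -0.1319,  0.3597])}
```

View pics/w1.png

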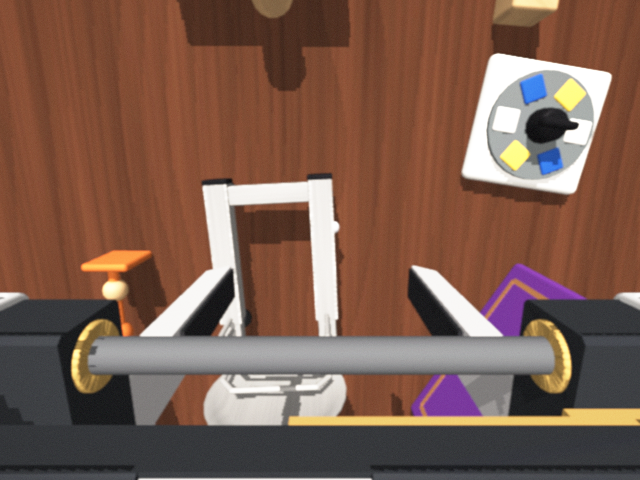

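The wrist view shows the button at (334,228) on the right-hand sleeve, the cross tube at row ~193, and the dial and purple board clear to the right. Next I fit the sleeve edges for the yaw.

```bash
python3 - <<'E'
from h import *
np.set_printoptions(precision=4,suppress=True)
im=cv2.imread('pics/w1.png').astype(int); c=cam('wrist')
sat=im.max(2)-im.min(2); m=(im.min(2)>140)&(sat<50)
out={'L':[], 'R':[]}
for v in range(186,262,4):
    u=np.where(m[v,195:355])[0]+195
    print(v,u.min(),u.max(),end=' | ')
    r=np.where(m[v,290:355])[0]+290
    out['L'].append(onz(c,(u.min()-.5,v),.046)); out['R'].append(onz(c,(u.max()+.5,v),.046))
print()
for k,p in out.items():
    p=np.array(p); print(k,p[[0,-1]]); 
    f=np.polyfit(p[:,1],p[:,0],1); r=p[:,0]-np.polyval(f,p[:,1]); g=abs(r)<.003; f=np.polyfit(p[g,1],p[g,0],1); print(f, np.polyval(f,-.11))
b=np.argwhere(m[215:240,332:350]); print('bpx',b.min(0)+[215,332],b.max(0)+[215,332])
print('button',onz(c,(334.5,228),.035)); print('far end', onz(c,(320,177),.046))
np.set_printoptions(linewidth=200); print(im.min(2)[216:240:2,322:346])
E
```

```text
186 203 331 | 190 203 331 | 194 203 332 | 198 204 332 | 202 204 332 | 206 205 332 | 210 205 333 | 214 206 333 | 218 206 333 | 222 207 337 | 226 207 339 | 230 208 338 | 234 208 334 | 238 209 334 | 242 209 334 | 246 210 334 | 250 210 334 | 254 211 335 | 258 211 335 | 
L [[ 0.4446 -0.0721  0.046 ]
 [ 0.4471 -0.1431  0.046 ]]
[-0.0452  0.4408] 0.4457886825570447
R [[ 0.567  -0.072   0.046 ]
 [ 0.5715 -0.143   0.046 ]]
[-0.0594  0.563 ] 0.5695063240499081
bpx [215 332] [239 339]
button [ 0.5707 -0.1148  0.035 ]
far end [ 0.5561 -0.0636  0.046 ]
[[238 238 238 238 239 238 237 238 243 244 234 167  84  38  33  39  53  59  60  58  61  61  57  59]
 [237 237 238 238 239 238 238 236 241 247 239 182  92  43  39  38  46  52  63  60  53  55  56  60]
 [236 237 237 238 239 237 238 237 241 246 243 207 124  71  54  39  42  52  57  57  56  58  60  63]
 [238 237 237 238 237 239 238 237 240 248 252 254 255 255 239 165  85  56  56  56  54  61  59  62]
 [239 237 238 237 238 238 238 237 240 248 254 255 255 255 255 252 200 111  59  56  56  60  55  61]
 [239 238 238 238 238 239 239 238 240 247 252 255 255 255 255 252 223 143  82  60  57  55  60  56]
 [239 237 238 238 238 239 239 237 240 246 251 253 254 254 252 243 202 131  74  59  55  59  62  61]
 [239 237 237 238 238 239 238 238 242 246 250 248 245 238 225 193 144  87  60  58  61  58  64  63]
 [239 237 238 238 239 238 240 239 240 243 245 240 210 160 118  88  67  59  55  56  57  57  61  62]
 [239 238 238 238 238 239 240 239 240 244 248 235 156  79  40  40  47  59  55  59  59  61  62  60]
 [239 237 237 239 239 239 239 239 239 241 242 225 150  72  39  38  51  58  60  58  58  59  60  62]
 [240 239 238 239 238 239 240 238 237 242 246 238 173  83  42  37  45  56  54  57  61  61  60  63]]
```

```bash
cat >> h.py <<'E'
YAW=.052; XA=np.array([np.cos(YAW),np.sin(YAW),0]); YA=np.array([-np.sin(YAW),np.cos(YAW),0])
RT=np.c_[YA,XA,[0,0,-1.]]
O=np.array([.575,-.113,0])-.067*XA-.103*YA
def rp(x,y,z): return O+x*XA+y*YA+[0,0,z]
def S(tag=''):
    s=robot.get_state(); f=s['force']; print(tag,'t%.2f'%s['time'],'Fx %.1f Fy %.1f Fz %.1f'%(f@XA,f@YA,f[2]),'op %.4f gf %.1f'%(s['opening'],s['grasp_force']),'loc',np.round([(s['ee_pos']-O)@XA,(s['ee_pos']-O)@YA,s['ee_pos'][2]],4)); return s
E
python3 - <<'E'
from h import *
robot.gripper_to(.07)
robot.move_linear(rp(.05,.103,.12),.25,RT)
print(robot.move_linear(rp(.05,.103,.035),.12,None,8)); S('down')
for o in(.036,.031,.027,.024,.020):
    robot.gripper_to(o); S(o)
f=robot.grab_frame('wrist'); cv2.imwrite('pics/w2.png',f[:,:,::-1])
E
```

```text
False
down t4.78 Fx 0.6 Fy -0.4 Fz -0.2 op 0.0699 gf 0.0 loc [0.0505 0.1028 0.0357]
0.036 t5.48 Fx 0.0 Fy -0.7 Fz -0.2 op 0.0360 gf 0.0 loc [0.05  0.103 0.035]
0.031 t5.81 Fx 3.5 Fy -0.3 Fz -2.3 op 0.0311 gf 1.8 loc [0.0503 0.103  0.0351]
0.027 t6.12 Fx 4.4 Fy -0.1 Fz -1.8 op 0.0266 gf 2.2 loc [0.0502 0.103  0.0351]
0.024 t6.40 Fx 4.4 Fy 0.0 Fz -1.5 op 0.0241 gf 2.6 loc [0.0502 0.103  0.0351]
0.02 t6.62 Fx 5.9 Fy -0.5 Fz -2.5 op 0.0217 gf 30.0 loc [0.0503 0.103  0.0351]
```

View pics/w2.png

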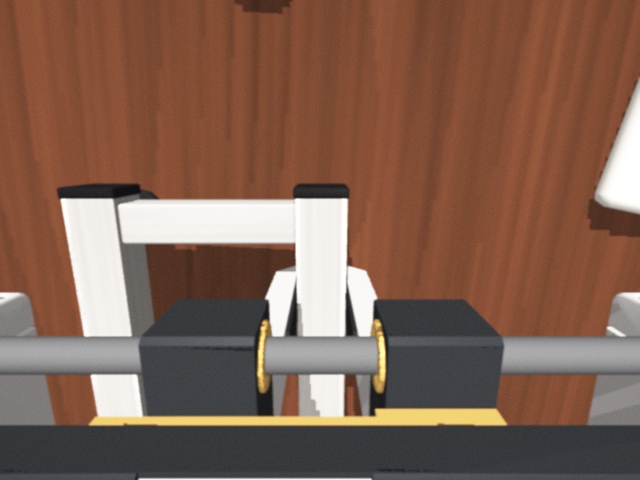

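The picture shows the fingers closed flat on the sleeve; at 21.7 mm opening the button is squeezed flush. Now I pull gently.

```bash
python3 - <<'E'
from h import *
s=S('start'); p0=s['ee_pos'].copy()
for i in range(1,9):
    h=robot.move_linear(p0+YA*.0008*i,.004,None,15); s=S(f'{i} {h}')
    if h or (i>3 and -s['force']@YA<8): break
E
```

```text
start t6.67 Fx 4.9 Fy -0.4 Fz -2.9 op 0.0217 gf 30.0 loc [0.0503 0.103  0.0351]
1 False t7.03 Fx 5.4 Fy -4.7 Fz -3.6 op 0.0218 gf 30.0 loc [0.0503 0.1031 0.0351]
2 False t7.38 Fx 5.7 Fy -6.4 Fz -5.8 op 0.0220 gf 30.0 loc [0.0503 0.1034 0.0351]
3 False t7.72 Fx 6.3 Fy -6.5 Fz -5.1 op 0.0219 gf 30.0 loc [0.0503 0.1042 0.0351]
4 False t8.07 Fx 4.9 Fy -7.2 Fz -5.7 op 0.0217 gf 30.0 loc [0.0503 0.1049 0.0351]
```

```bash
python3 - <<'E'
from h import *
s=S('start'); p0=s['ee_pos'].copy()
for i in range(1,8):
    h=robot.move_linear(p0+YA*.001*i,.005,None,10); s=S(f'{i} {h}')
    if h: break
f=robot.grab_frame('wrist'); cv2.imwrite('pics/w3.png',f[:,:,::-1])
g0=cv2.imread('pics/w2.png')[180:260,250:400,::-1].astype(int).mean(2); g1=f[180:260,250:400].astype(int).mean(2)
# did the sleeve end (black cap edge) keep its place in the hand?
for g in(g0,g1): print([round(x) for x in g[:30,70]])
E
```

```text
start t8.07 Fx 4.9 Fy -7.2 Fz -5.7 op 0.0217 gf 30.0 loc [0.0503 0.1049 0.0351]
1 False t8.32 Fx 5.3 Fy -5.5 Fz -4.5 op 0.0220 gf 30.0 loc [0.0503 0.1048 0.0351]
2 False t8.68 Fx 5.6 Fy -5.0 Fz -4.9 op 0.0218 gf 30.0 loc [0.0503 0.1056 0.0351]
3 False t9.03 Fx 6.8 Fy -8.3 Fz -6.8 op 0.0218 gf 30.0 loc [0.0503 0.1064 0.0351]
4 False t9.38 Fx 7.3 Fy -10.6 Fz -8.3 op 0.0216 gf 30.0 loc [0.0503 0.1069 0.0351]
5 False t9.72 Fx 6.1 Fy -11.1 Fz -9.5 op 0.0215 gf 30.0 loc [0.0503 0.1076 0.0351]
6 False t10.07 Fx 7.5 Fy -10.8 Fz -7.4 op 0.0220 gf 30.0 loc [0.0502 0.1089 0.0351]
7 False t10.43 Fx 6.4 Fy -5.4 Fz -5.4 op 0.0216 gf 30.0 loc [0.0503 0.1107 0.0351]
[84, 84, 78, 61, 45, 36, 30, 37, 43, 51, 49, 46, 46, 46, 40, 40, 36, 51, 141, 228, 241, 242, 242, 243, 242, 242, 242, 242, 241, 242]
[81, 84, 78, 60, 44, 30, 34, 39, 43, 49, 51, 45, 41, 40, 44, 40, 38, 44, 110, 196, 236, 242, 243, 241, 241, 241, 241, 241, 242, 242]
```

The sleeve end moved less than 1 px in the hand, so the sleeve came along with it, about 7.5 mm, and the button is ducked. I continue with a guarded slide.

```bash
python3 - <<'E'
from h import *
s=S('start'); p0=s['ee_pos'].copy(); d0=(p0-O)@YA-.103
print(robot.move_linear(p0+YA*(.018-d0),.02,None,8)); S('18')
for d in np.arange(.020,.043,.002):
    h=robot.move_linear(p0+YA*(d-d0),.012,None,7); s=S('%.3f %s'%(d,h))
    if h: break
f=robot.grab_frame('wrist'); cv2.imwrite('pics/w4.png',f[:,:,::-1])
E
```

```text
start t10.47 Fx 5.7 Fy -6.9 Fz -5.3 op 0.0222 gf 30.0 loc [0.0503 0.1108 0.0351]
False
18 t11.08 Fx 6.0 Fy -3.5 Fz -4.5 op 0.0216 gf 30.0 loc [0.0503 0.1203 0.0351]
0.020 False t11.40 Fx 5.7 Fy -4.6 Fz -4.4 op 0.0218 gf 30.0 loc [0.0503 0.1222 0.0351]
0.022 False t11.72 Fx 5.4 Fy -4.4 Fz -4.6 op 0.0214 gf 30.0 loc [0.0503 0.1241 0.0351]
0.024 False t12.03 Fx 4.8 Fy -4.8 Fz -5.0 op 0.0221 gf 30.0 loc [0.0503 0.1262 0.0351]
0.026 False t12.35 Fx 5.6 Fy -4.3 Fz -3.8 op 0.0219 gf 30.0 loc [0.0503 0.1281 0.0351]
0.028 False t12.67 Fx 5.1 Fy -1.5 Fz -3.4 op 0.0217 gf 30.0 loc [0.0503 0.1306 0.0351]
0.030 False t12.98 Fx 4.2 Fy -0.5 Fz -3.2 op 0.0219 gf 30.0 loc [0.0503 0.1328 0.0351]
0.032 False t13.30 Fx 5.1 Fy 1.6 Fz -1.1 op 0.0216 gf 30.0 loc [0.0503 0.1354 0.0351]
0.034 False t13.62 Fx 6.1 Fy -1.8 Fz -3.8 op 0.0219 gf 30.0 loc [0.0503 0.1367 0.0351]
0.036 False t13.93 Fx 4.3 Fy -3.9 Fz -3.8 op 0.0219 gf 30.0 loc [0.0503 0.1383 0.0351]
0.038 True t14.14 Fx 1.6 Fy -2.1 Fz 2.2 op 0.0219 gf 30.0 loc [0.0502 0.1383 0.035 ]
```

```bash
python3 - <<'E'
from h import *
robot.gripper_to(.06); S('open')
robot.move_linear(rp(.05,.1383,.12),.25); robot.move_ptp(rp(.03,.10,.22),RT); S()
c=cam('wrist'); f=robot.grab_frame('wrist')
p=proj(c,[rp(.067,.103,.035),rp(.05,.16,.046)]); print(p)
u,v=p[0].round().astype(int); 
cv2.imwrite('pics/w5.png',cv2.resize(f[v-60:v+60,u-130:u+30,::-1],None,fx=5,fy=5,interpolation=cv2.INTER_CUBIC)); cv2.imwrite('pics/w5f.png',f[:,:,::-1]); print(u,v)
np.savez('w5.npz',K=c[0],R=c[1],t=c[2])
E
```

```text
open t14.95 Fx -0.8 Fy 0.4 Fz -0.8 op 0.0598 gf 0.0 loc [0.0506 0.1388 0.0349]
 t15.96 Fx -0.1 Fy -0.3 Fz -0.7 op 0.0600 gf 0.0 loc [0.0297 0.1    0.2197]
[[358.33649284 221.60386951]
 [342.81826243 163.62704087]]
358 222
```

View pics/w5.png

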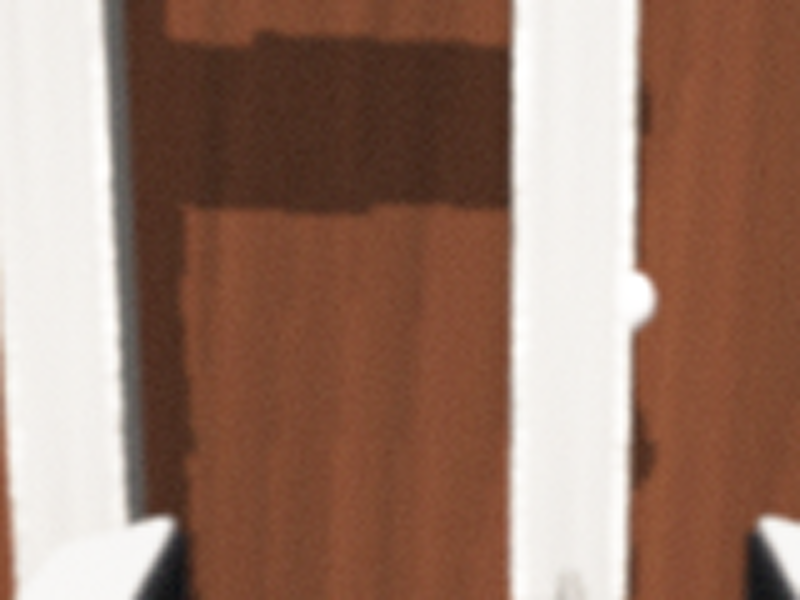

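The crop shows the dome standing out of the sleeve at (632-657, 298), i.e. full pixel (358,222), exactly where it was predicted at the new hole. I check its proudness numerically and go to look at the board.

```bash
cat >> h.py <<'E'
def rot(yaxis): 
    y=np.array(yaxis)/np.linalg.norm(yaxis); z=np.array([0,0,-1.]); return np.c_[np.cross(y,z),y,z]
E
python3 - <<'E'
from h import *
np.set_printoptions(precision=4,suppress=True)
d=np.load('w5.npz'); c=(d['K'],d['R'],d['t']); im=cv2.imread('pics/w5f.png').astype(int)
m=(im.min(2)>140)
def edge(v): 
    g=im.min(2)[v,345:372]; k=np.where(g>150)[0].max(); return 345+k+(g[k]-150)/(g[k]-g[k+1]+1e-9)+.0
E=[onz(c,(edge(v),v),.046)@XA-O@XA for v in(205,210,232,236)]; tip=max((onz(c,(edge(v),v),.035)-O)@XA for v in range(219,225))
print('face',E,'tip',tip)
for sg in(1,-1):
    a=robot.ik([.484,.222,.118],rot([0,sg,0])); b=robot.ik(rp(0,.0215,.161),rot(sg*YA)); print(sg,a,b)
E
```

```text
face [np.float64(0.061693032043716456), np.float64(0.061763585931643994), np.float64(0.06150998125074503), np.float64(0.06158112234710733)] tip 0.0672760642021193
1 [-0.7874  0.4052  0.3668  1.9482 -0.1942  0.822   1.2559] [-0.0271  0.377   0.4193  1.8771 -0.1886  0.926   2.1028]
-1 [-1.2143  0.5652  0.9448  1.9605 -0.5803  0.9134 -1.5412] [-0.4726  0.5686  1.0496  1.8897 -0.5778  1.0254 -0.6925]
```

```bash
python3 - <<'E'
from h import *
robot.gripper_to(.07)
robot.move_ptp([.53,.222,.27],rot([0,1,0])); S()
c=cam('wrist'); f=robot.grab_frame('wrist'); print(-c[1].T@c[2])
np.savez('w6.npz',K=c[0],R=c[1],t=c[2]); cv2.imwrite('pics/w6.png',f[:,:,::-1])
E
```

```text
t17.70 Fx 0.0 Fy -0.1 Fz -0.5 op 0.0699 gf 0.0 loc [0.0398 0.4385 0.2699]
[0.46435349 0.22069433 0.43030265]
```

View pics/w6.png

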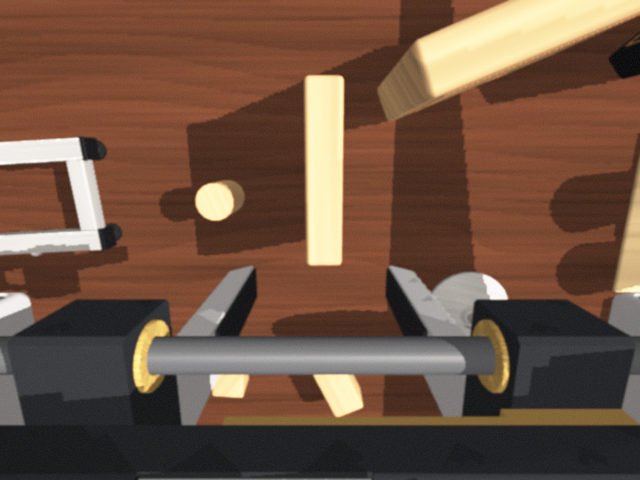

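The wrist view shows the board's top face as a light strip from (304-344, 75) to (307-341, 265), with the other birch board at upper right (430,75) and the mirror at (475,295). I fit the strip and pick it.

```bash
python3 - <<'E'
from h import *
np.set_printoptions(precision=4,suppress=True)
d=np.load('w6.npz'); c=(d['K'],d['R'],d['t']); im=cv2.imread('pics/w6.png')
m=cv2.inRange(im,(110,170,190),(255,255,255))[60:290,290:360].copy()
n,l,st,_=cv2.connectedComponentsWithStats(m); k=1+st[1:,4].argmax()
cn=max(cv2.findContours((l==k).astype(np.uint8),0,1)[0],key=cv2.contourArea).reshape(-1,2)+[290,60]
w=np.array([onz(c,p,.13)[:2] for p in cn],np.float32); print(cv2.minAreaRect(w*1000))
L=[];R=[]
for v in range(90,255,5):
    u=np.where(m[v-60])[0]+290; L.append(onz(c,(u.min()-.5,v),.13)[:2]); R.append(onz(c,(u.max()+.5,v),.13)[:2])
L=np.array(L);R=np.array(R); print(np.polyfit(L[:,0],L[:,1],1),np.polyfit(R[:,0],R[:,1],1),(L.mean(0)+R.mean(0))/2)
s=cam('scene'); print('mirror',onz(s,(407,215),0),'mirror top',proj(s,[[0,0,0]]), 'rear corner',onz(c,(425,95),.13),onz(c,(425,95),.17))
E
```

```text
((478.8982238769531, 223.20770263671875), (30.530057907104492, 156.9354248046875), 89.91114807128906)
[0.0011 0.2075] [-0.0024  0.2396] [0.4758 0.2233]
mirror [0.6626 0.4135 0.    ] mirror top [[175.5038 174.9669]] rear corner [0.4157 0.3043 0.13  ] [0.4222 0.2932 0.17  ]
```

```bash
python3 - <<'E'
from h import *
R=rot([0,1,0])
robot.move_linear([.484,.2235,.17],.2,R)
print(robot.move_linear([.484,.2235,.115],.1,None,8)); S()
robot.gripper_to(.025); s=S('grip')
robot.move_linear([.484,.2235,.32],.2); S('up')
f=robot.grab_frame('scene')[:,:,::-1]; cv2.imwrite('pics/s2.png',f)
x0,y0,w,h,k=178,240,105,85,7
im=cv2.resize(f[y0:y0+h,x0:x0+w],None,fx=k,fy=k,interpolation=cv2.INTER_CUBIC)
cv2.imwrite('pics/s2c.png',im)
c=cam('scene'); print(((proj(c,[rp(0,0,.1045),rp(0,.0483,.1045),rp(.05,0,.044),rp(.05,.0483,.046),rp(-.05,.0483,.046),rp(.067,.103,.035)])-[x0,y0])*k).round())
E
```

```text
False
 t19.15 Fx 0.6 Fy -1.2 Fz -0.2 op 0.0700 gf 0.0 loc [-0.0059  0.4438  0.1155]
grip t19.82 Fx -0.9 Fy 0.4 Fz 2.0 op 0.0319 gf 30.0 loc [-0.0063  0.4437  0.115 ]
up t21.00 Fx -0.1 Fy -0.2 Fz -3.1 op 0.0316 gf 30.0 loc [-0.0068  0.4436  0.3189]
[[253. 293.]
 [352. 215.]
 [363. 463.]
 [458. 380.]
 [282. 237.]
 [594. 335.]]
```

View pics/s2c.png

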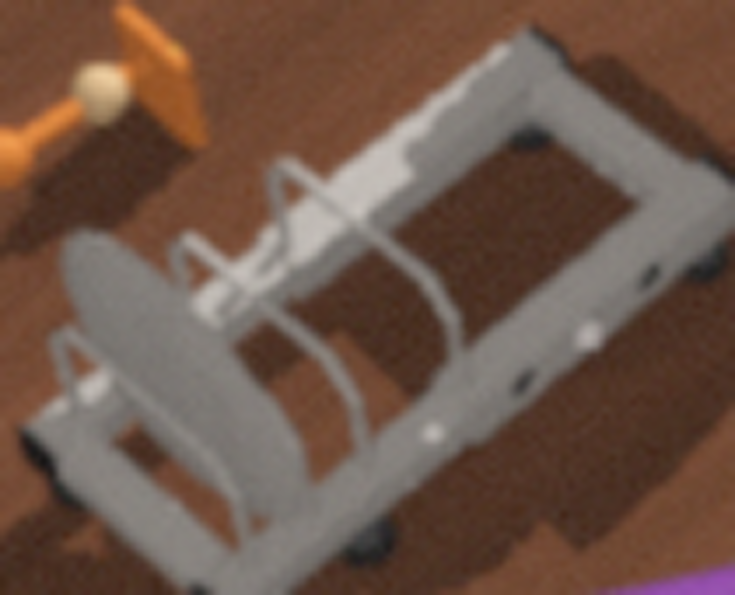

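The crop shows the hoop feet at (362,465) and (460,378), within a pixel of prediction. The button is out at (588,335), with empty holes on either side of it. Now I place the board.

```bash
python3 - <<'E'
from h import *
R=rot(YA); x,y=.0025,.0225
robot.move_ptp(rp(x,y,.32),R); S('above')
robot.move_linear(rp(x,y,.235),.15); robot.pause(.2); S()
h=robot.move_linear(rp(x,y,.168),.06,None,5); S(f'in {h}')
if not h:
    h=robot.move_linear(rp(x,y,.154),.015,None,4); S(f'touch {h}')
f=robot.grab_frame('scene')[:,:,::-1]; g=robot.grab_frame('side')[:,:,::-1]
k=lambda a,x0,y0:cv2.resize(a[y0:y0+130,x0:x0+130],None,fx=3,fy=3,interpolation=cv2.INTER_CUBIC)
cv2.imwrite('pics/s3.png',np.hstack([k(f,160,205),k(g,160,205)]))
E
```

```text
above t22.61 Fx -0.4 Fy 0.1 Fz -3.8 op 0.0317 gf 30.0 loc [0.003  0.0237 0.3198]
 t23.52 Fx 0.1 Fy -0.4 Fz -3.5 op 0.0314 gf 30.0 loc [0.0029 0.0224 0.2358]
in False t24.79 Fx -1.0 Fy -0.1 Fz -3.8 op 0.0321 gf 30.0 loc [0.0027 0.0224 0.1683]
touch True t25.43 Fx -0.6 Fy 0.1 Fz 5.0 op 0.0318 gf 30.0 loc [0.0025 0.0223 0.1589]
```

View pics/s3.png

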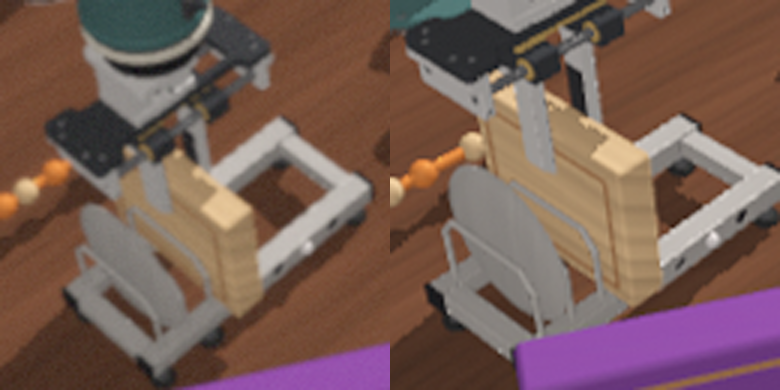

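The picture shows the board upright between the hoops, and contact came at exactly rail height (TCP 0.159). I release, retreat and look.

```bash
python3 - <<'E'
from h import *
robot.gripper_to(.048); S('rel')
robot.move_linear(rp(.0025,.0223,.33),.2)
robot.move_ptp(rp(.0,.20,.36),rot(YA)); S()
f=robot.grab_frame('scene')[:,:,::-1]; g=robot.grab_frame('side')[:,:,::-1]
k=lambda a,x0,y0:cv2.resize(a[y0:y0+130,x0:x0+130],None,fx=3,fy=3,interpolation=cv2.INTER_CUBIC)
cv2.imwrite('pics/s4.png',np.hstack([k(f,160,205),k(g,160,205)])); cv2.imwrite('pics/s4f.png',f)
c=cam('scene'); print(((proj(c,[rp(x,y,.174) for x in(-.08,.08) for y in(.0065,.0385)])-[160,205])*3).round())
E
```

```text
rel t26.01 Fx -0.1 Fy 1.4 Fz -0.7 op 0.0474 gf 0.0 loc [0.002  0.0228 0.1584]
 t27.77 Fx 0.5 Fy -0.6 Fz 0.7 op 0.0477 gf 0.0 loc [-2.000e-04  1.997e-01  3.596e-01]
[[ 95. 125.]
 [125. 104.]
 [224. 229.]
 [253. 206.]]
```

View pics/s4.png

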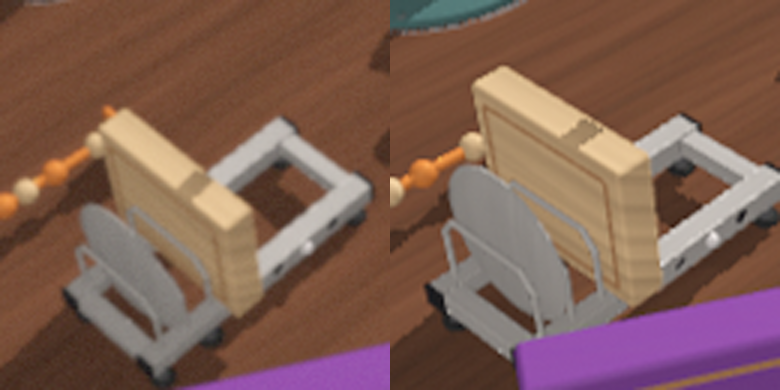

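The board stands upright with its top corners at (100,128), (125,108), (222,230) and (255,210), within about 1-2 px of centred. The button is proud and nothing else has moved.

```bash
python3 -c "
from rig import robot
print(robot.sign_off())"
```

```text
the job is handed in; nothing more can be done
None
```

The rack's end half is out at the next hole with the button popped through, the board stands upright and about centred on both rails in the widened slot, and the job was handed in at about 28 s.

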